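Rock two brick slips on the surface plate and reject the warped one

ROBOT

A 6-joint arm with a two-finger parallel gripper is mounted at the origin on the work surface. World frame = base frame: x ahead of the robot, y to its left, z up, the work surface at z = 0. Lengths are in m, angles in degrees, forces in N, time in s.
With the tool pointing down it reaches from about 0.325 to 0.9 m from the base axis. Payload 3.5 kg.
Tool frame: the origin (TCP) lies at the very end of the fingers, on their centre line; the grasp point (between the pads) lies pinch_z behind it (pinch_z is the distance from the TCP to the grasp point, in m); z points along the fingers, y is the line along which they close (so a half turn about z gives the same grasp; the last joint's range is limited). The gripper opens to 85 mm and grips with 20 to 120 N. Pads are 22 mm wide; open, the fingers measure 114 mm over their backs; the gripper's body (76 mm by 85 mm) begins 54 mm behind the grasp point. The pads swing forward as they close: fully open they stand 13 mm farther back than shut.
Start: joints at [64.263, 15.837, -1.513, 72.651, 0, 84.076], TCP at [0.212, 0.588, 0.231] pointing down, gripper open.
Joint ranges: [-178.77, 178.77], [-48.84, 107.48], [-61.69, 71.31], [-111.58, 123.2], [-90, 87.43], [-180, 180]. Speed limits (degrees/s): [147.25, 147.25, 180, 180, 180, 180].

INTERFACE

Orientations are given as [roll, pitch, yaw] about the fixed x, y, z axes, in that order (R = Rz(yaw) Ry(pitch) Rx(roll)).
In Python, from bench import state, read_camera, hand_in, recognise, trace, pinch_z gives the robot as it stands.
- The arm moves only by the tool jog_arm, never from a script. Its argument "deltas" is a list of rows, each an object with "travel": the shift along the tool's x, y, z normalised to -1 to 1, where 1 is 0.1 m, a list of three; "angular": the turn, a rotation vector about the tool's x, y, z normalised to -1 to 1, where 1 is 180 degrees, a list of three; "gripper": the gripper command: -1 is shut, 1 is fully open, values between are in proportion. In form: [{"travel": [dx, dy, dz], "angular": [wx, wy, wz], "gripper": gripper}, ...]. A call has 1 to 20 rows; each row is the pose to reach, as a shift and turn from the pose commanded when the call began, along the tool's axes at that moment, turning the shorter way round; what a row does not reach only later rows make up. A row lasts 1/8 s, in which the tool goes at most 62.5 mm and 10.7 degrees, less where a joint would pass 70% of its speed; a pose out of reach is approached as far as the arm can. A call with a number of a shift or a turn outside -1 to 1 is refused whole. A call with a gripper value outside its range is refused whole. The fingers move at their own pace and stop on an object; "squeeze" is the grip in N (left out, the last holds). Time passes only in rows, so rows that repeat a pose let the fingers close. It gives the time, the measured TCP pose, the force, the opening and the grip force at its end, in the units of the state.
- state(): the state, without advancing time (a new reading comes with each control period).
- read_camera(name): name is "side" or "top"; returns a dict with "img" (480x640x3 uint8, red, green, blue), "camera_matrix" (3x3 intrinsics, pixels), "k1" (the pictures are not rectified: a ray, as slopes to the right and down, at radius r is drawn at 1 + k1 r^2 times it, then the intrinsics apply), "pose" (4x4, takes a point from camera to world coordinates). Camera axes: x right, y down, z forward; pixel columns grow to the right and rows downward; lengths in m; the calibration is good to about 2 mm. A picture is of the moment at which its call begins. There is no depth.
- hand_in(): hands the job in; it is judged then, once.
Trained networks look in the newest picture that a camera, given by its name, has taken for a name from the list of things; names that differ only in an ending like _2 or _b are one class to them, and where a whole thing is asked for, a point or a joint stands for the part that bears it (a point fixed in the world has none). Each returns a list of dicts, best first, with "p" (0 to 1); they miss things now and then, are a little off and sometimes report something else, mostly with a low value. They report only what shows in the picture. A call takes as long as a camera call. They do not tell look-alikes from the thing itself.
- recognise(camera, label): "centre" ([column, row] in pixels, amid what is visible of it).
- trace(camera, label): "pixels" (480x640 bool, what is visible of it) and "centre" ([column, row] in pixels, amid what is visible of it).
The state is a dict: "clock": time; "joint_pos": joint angles; "qd": joint speeds; "tau": joint torques, N m; "tool_pos": TCP position; "orientation": TCP orientation; "wrist_force": force on the tool from outside, world axes, zero at the start; "wrist_torque": the same for the moment, N m; "gripper_width": finger opening in m; "grasp_force": force on a finger pad.
Only numpy, scipy, OpenCV 4.12 (cv2) and the standard library are available. Lean on these libraries where they do the work, as an engineer would, in place of code of your own. Each camera call takes 0.05 s, during which the arm holds its last target. There are 200 camera calls.

TASK

One of the two buff brick slips lying on the granite surface plate is warped: press gently on their corners, one at a time, to find the one that rocks, holding the rocking corner down for a moment until it bears on the plate. Then pick that slip up and lay it gently, flat and face up, in the red reject tray. Leave the sound slip where it lies and the other things on the bench undisturbed; the clay is brittle, so never press hard.

Things in the scene. Friction and masses are not known exactly. Their poses are not given: they have to be found in the camera images.
- slip_1: buff clay brick slip, 215 x 65 x 22 mm, about 0.5 to 0.65 kg, face up. Origin: centre of its underside; x along it, y across its 65 mm width, z up. It stands on a 22 x 14 mm pad, 4 mm tall, at each corner. Looks just like slip_2; either may be the warped one. A sound slip bears on all four and stays still when pressed. Brittle: push 3 to 8 N, never over 25 N, knocks included: come down slowly
- slip_2: as slip_1 in look, size, pads and frame. The warped one of the two has one pad, any of the four, about 3 mm short: unloaded it lies level on the other three. Only a push near that corner (12 mm in from the end, 10 mm from the side; about 1.5 N starts it) tips it about 0.05 rad over the diagonal: the pressed point sinks about 2 mm, then comes up hard; let go, it rocks back
- plate: dark grey granite surface plate, 340 (x) x 630 (y) x 50 mm, fixed, flat and level. Origin: centre of its underside, on the table; its top is 50 mm above that. Both slips lie on it at any yaw
- plate_top (a point): centre of the plate's top face
- tray: red plastic reject tray, fixed, open on top, 290 (x) x 170 (y) x 30 mm outside, walls and floor 5 mm thick. Origin: centre of its underside; x along its length
- tray_in (a point): centre of the tray's inner floor; inside 280 x 160 mm, walls rising 25 mm above it
- straightedge: bystander: bare steel straightedge bar, 150 x 14 x 8 mm, loose, lying on the plate near its -y end, origin under its centre, x along it
- bolster: bystander: steel brick bolster (wide chisel) with an orange grip, about 200 x 60 mm, loose on the table beyond the tray, x along it
- pencil: bystander: flat red carpenter's pencil, 160 x 12 x 8 mm, loose, lying on the plate near its +y end, origin under its centre, x along it
- folding_rule: bystander: folded white and yellow rule, 235 x 30 x 16 mm, loose, origin under its centre, x along it
- brush: bystander: hand brush lying on the table, loose, x along it
- trowel: bystander: bricklayer's trowel with a wooden handle, about 320 mm long, loose, x along it, blade to +x
Not all that is in view belongs to the job. What is shaped like the slip_2 but blue is not meant.

How it is judged:
By the outcome, as a careful person would: the job done as asked, in the order asked, and still so for the second after the job is handed in, with the robot touching nothing.
It also fails if it takes over 72 s, if anything falls off the work surface, if the arm or the gripper's body presses on something with over 40 N, if the wrist force passes 120 N, or if a joint passes its speed limit or range.

## Working session

There is one attempt and no reset: what is moved stays moved. The work goes in short steps, Python scripts to look and compute and a tool call to move; the robot and the scene stay as the last step left them, time stands still between calls to the robot, and variables do not carry over. Pictures are saved under pics/ and viewed, at most 10 in all, crops included, and the job is handed in when it is done.

Besides the shell and the picture viewer there is one more tool, called after ">>>" as name(argument=value, ...), one argument or row to a line, values as JSON. jog_arm: Moves the arm, as the interface text tells. Scaled input: -1 to 1 covers 0.1 m each way for a shift and 180 degrees each way for a turn. Its arguments: {"type":"object","properties":{"deltas":{"type":"array","items":{"type":"object","properties":{"travel":{"type":"array","items":{"type":"number"}},"angular":{"type":"array","items":{"type":"number"}},"gripper":{"type":"number"}}}},"squeeze":{"type":"number"}},"required":["deltas"]}

```bash
mkdir -p pics; ls
python3 - <<'E'
from bench import *
import cv2
s=state(); print(s, pinch_z)
for n in ("top","side"):
    c=read_camera(n); cv2.imwrite(f"pics/{n}0.png",c["img"][:,:,::-1]); print(n,c["camera_matrix"],c["k1"],c["pose"].round(3) if hasattr(c["pose"],'round') else c["pose"])
    for l in ("slip_1","tray","plate"):
        print(l,[(round(d["p"],2),[round(x) for x in d["centre"]]) for d in recognise(n,l)])
E
```

```text
pics
{'clock': 0.0, 'joint_pos': array([ 6.42623533e+01,  1.58775361e+01, -1.59996864e+00,  7.26509558e+01,
       -1.03678830e-03,  8.40770131e+01]), 'qd': array([ 0.06035088,  0.01077784, -0.09513255,  0.0365107 ,  0.12187018,
       -0.07566623]), 'tau': array([-7.13631089e-04, -4.45511699e+01,  2.95201027e+01,  1.61450368e-02,
       -1.54981417e-04,  1.29616211e-06]), 'tool_pos': array([0.21151263, 0.58727225, 0.23015005]), 'orientation': array([-1.79872118e+02, -1.22247798e-02,  1.60185328e+02]), 'wrist_force': array([ 0.27676639, -0.58275119,  0.58181983]), 'wrist_torque': array([-0.00750821, -0.02469793, -0.00304171]), 'grasp_force': 0.0, 'gripper_width': 0.08540461803220585} 0.0187
top [[600.97300823   0.         311.53610201]
 [  0.         600.97300823 242.66534042]
 [  0.           0.           1.        ]] -0.008381634971157242 [[-0.029 -0.981  0.189  0.036]
 [-1.     0.027 -0.016  0.061]
 [ 0.01  -0.19  -0.982  1.91 ]
 [ 0.     0.     0.     1.   ]]
slip_1 [(0.93, [486, 263]), (0.92, [392, 192]), (0.67, [162, 174])]
tray [(0.61, [205, 211]), (0.23, [347, 204])]
plate [(0.65, [345, 208])]
side [[512.56027679   0.         322.56260898]
 [  0.         512.56027679 238.59842365]
 [  0.           0.           1.        ]] -0.08155241212436322 [[ 0.989 -0.118  0.093  0.267]
 [-0.15  -0.721  0.677 -0.865]
 [-0.013 -0.683 -0.731  1.054]
 [ 0.     0.     0.     1.   ]]
slip_1 [(0.71, [382, 231]), (0.66, [352, 467])]
tray [(0.6, [384, 304])]
plate [(0.79, [383, 304])]
```

View pics/top0.png

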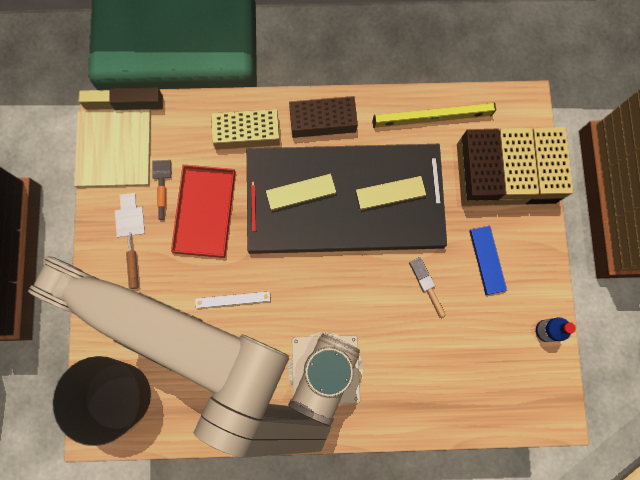

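View pics/side0.png

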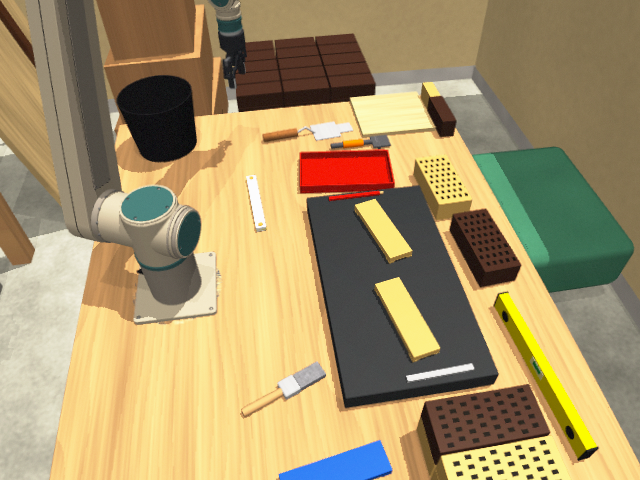

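The top view shows two buff slips on the plate, at (301,192) and (391,193). The red tray is at (204,211) and the pencil at (253,206), left of the first slip. The straightedge is at (437,180), and the blue look-alike at (488,260) is ignored. Next I'll fit box silhouettes in both views.

```bash
cat > h.py <<'E'
from bench import *
import cv2, numpy as np
from scipy.optimize import minimize
def proj(c,P):
    T=np.linalg.inv(np.array(c["pose"])); p=P@T[:3,:3].T+T[:3,3]; s=p[:,:2]/p[:,2:]
    s=s*(1+c["k1"]*(s**2).sum(1,keepdims=True)); K=np.array(c["camera_matrix"])
    return s*[K[0,0],K[1,1]]+K[:2,2]
def box(x,y,yaw,L,W,z0,z1):
    c,s=np.cos(yaw),np.sin(yaw)
    return np.array([[x+c*a*L/2-s*b*W/2,y+s*a*L/2+c*b*W/2,z] for a in(-1,1) for b in(-1,1) for z in(z0,z1)])
def mask(c,col,seed):
    h=cv2.cvtColor(c["img"],cv2.COLOR_RGB2HSV).astype(int); H,S,V=h[...,0],h[...,1],h[...,2]
    m=((H>18)&(H<36)&(S>50)&(V>70)) if col=="buff" else (((H<8)|(H>172))&(S>120)&(V>50))
    n,l,st,ce=cv2.connectedComponentsWithStats(m.astype(np.uint8))
    i=l[seed[1],seed[0]]; return (l==i).astype(np.uint8), st[i]
def fit(cams,masks,p0,L,W,z0,z1):
    def cost(p):
        t=0
        for c,m in zip(cams,masks):
            q=cv2.convexHull(proj(c,box(*p[:2],p[2],L,W,z0,z1)).astype(np.float32))
            big=np.zeros((1920,2560),np.uint8); cv2.fillConvexPoly(big,np.round((q+.5)*4*16-8).astype(np.int32),1,shift=4)
            r=cv2.resize(big.astype(np.float32),(640,480),interpolation=cv2.INTER_AREA)
            t+=np.abs(r-m).sum()/m.sum()
        return t
    r=minimize(cost,p0,method="Nelder-Mead",options=dict(initial_simplex=np.array(p0)+np.vstack([np.zeros(3),np.diag([.02,.02,.1])]),xatol=2e-4,fatol=1e-4))
    return r.x,r.fun
def ray(c,uv,z):
    f=lambda p:((proj(c,np.array([[p[0],p[1],z]]))[0]-uv)**2).sum()
    return minimize(f,[.5,0],method="Nelder-Mead",options=dict(xatol=1e-5,fatol=1e-5)).x
E
python3 - <<'E'
from h import *
t=read_camera("top"); s=read_camera("side")
for name,col,a,b,L,W,z0,z1 in (("A","buff",(301,192),(382,231),.215,.065,.052,.074),("B","buff",(391,193),(405,315),.215,.065,.052,.074),("tray","red",(204,211),(345,172),.29,.17,0,.03)):
    mt,st=mask(t,col,a); ms,ss=mask(s,col,b)
    p0=list(ray(t,a,z1))+[np.radians(110) if name!="tray" else 0]
    print(name,st,ss,np.round(p0,3))
    for cs,ms_ in (([t],[mt]),([s],[ms]),([t,s],[mt,ms])):
        p,f=fit(cs,ms_,p0,L,W,z0,z1); print(np.round(p[:2],4),np.degrees(p[2]).round(2),round(f,3))
for l,uv in (("plateTL",(247,149)),("plateTR",(440,144)),("plateBR",(446,247)),("plateBL",(248,251))): print(l,ray(t,uv,.05).round(3))
print("pencil",[ray(t,u,.056).round(3) for u in((253,182),(254,231))],"se",[ray(t,u,.056).round(3) for u in((434,158),(439,203))])
E
```

```text
A [ 266  173   70   37 1396] [ 354  198   59   66 1674] [0.554 0.06  1.92 ]
[0.5597 0.0619] 104.26 0.074
[0.5563 0.0634] 104.81 0.076
[0.5578 0.0621] 103.59 0.158
B [ 355  176   71   34 1384] [ 374  277   67   86 2515] [ 0.55  -0.025  1.92 ]
[ 0.5493 -0.2245] 101.02 0.073
[ 0.5467 -0.2222] 101.17 0.051
[ 0.5477 -0.223 ] 100.91 0.136
tray [ 171  165   64   93 4814] [ 300  149   95   52 4007] [0.5   0.025 0.   ]
[ 1.5831 -0.6071] -87.81 1.0
[0.5154 0.3795] -6.76 0.098
[0.5164 0.3785] -6.89 0.121
plateTL [0.71  0.232]
plateTR [ 0.711 -0.398]
plateBR [ 0.369 -0.393]
plateBL [0.374 0.231]
pencil [array([0.596, 0.213]), array([0.436, 0.211])] se [array([ 0.672, -0.026]), array([ 0.511, -0.379])]
```

```bash
cat > plan.py <<'E'
import numpy as np
from scipy.spatial.transform import Rotation as R
A=(.5578,.0627,104.4); B=(.5478,-.2232,101.1); T=(.5160,.3790,173.2)
def loc(S,a,b):
    c,s=np.cos(np.radians(S[2])),np.sin(np.radians(S[2])); return np.array([S[0]+c*a-s*b,S[1]+s*a+c*b])
def leg(p,q):  # p,q=(x,y,z,yaw) -> normalised travel in tool axes at p, and turn
    Rp=R.from_euler('xyz',[180,0,p[3]],degrees=True)
    d=Rp.inv().apply(np.array(q[:3])-np.array(p[:3]))/.1
    return d.round(4), round(((p[3]-q[3]+180)%360-180)/180,4)
E
python3 - <<'E'
from plan import *
p=(.212,.588,.231,160.19)
for S in "AB":
    for a,b in((1,1),(-1,1),(-1,-1),(1,-1)): print(S,a,b,loc(eval(S),a*.0955,b*.0225).round(4))
m=loc(A,.0955,.0225); 
q=(m[0],m[1],.12,A[2]); print(leg(p,q))
print(leg((.212,.588,.231,A[2]),q))
E
```

```text
A 1 1 [0.5123 0.1496]
A -1 1 [ 0.5598 -0.0354]
A -1 -1 [ 0.6033 -0.0242]
A 1 -1 [0.5558 0.1608]
B 1 1 [ 0.5073 -0.1338]
B -1 1 [ 0.5441 -0.3212]
B -1 -1 [ 0.5883 -0.3126]
B 1 -1 [ 0.5515 -0.1252]
(array([-4.3106, -3.1069,  1.11  ]), 0.3099)
(array([-4.9929,  1.818 ,  1.11  ]), 0.0)
```

>>> jog_arm(
  deltas=[
    {"travel": [-0.2, -0.15, 0], "angular": [0, 0, 0.055], "gripper": -1},
    {"travel": [-0.4, -0.3, 0], "angular": [0, 0, 0.11], "gripper": -1},
    {"travel": [-0.6, -0.45, 0], "angular": [0, 0, 0.165], "gripper": -1},
    {"travel": [-0.8, -0.58, 0], "angular": [0, 0, 0.22], "gripper": -1},
    {"travel": [-0.8621, -0.6214, 0], "angular": [0, 0, 0.275], "gripper": -1},
    {"travel": [-0.8621, -0.6214, 0], "angular": [0, 0, 0.3099], "gripper": -1},
    {"travel": [-0.8621, -0.6214, 0], "angular": [0, 0, 0.3099], "gripper": -1},
  ],
  squeeze=30,
)

```text
clock: 1.38
tool_pos: [0.272, 0.5002, 0.2314]
orientation: [180.0, -0.0, 104.5]
wrist_force: [-0.0, -0.5, 0.1]
gripper_width: -0.0004
grasp_force: 0.0
```

>>> jog_arm(
  deltas=[
    {"travel": [-0.5, 0.18, 0], "angular": [0, 0, 0], "gripper": -1},
    {"travel": [-0.9986, 0.3636, 0], "angular": [0, 0, 0], "gripper": -1},
  ],
)

```text
clock: 1.62
tool_pos: [0.3323, 0.4122, 0.2314]
orientation: [180.0, -0.0, 104.7]
wrist_force: [1.0, 0.4, -0.2]
gripper_width: -0.0003
grasp_force: 0.0
```

>>> jog_arm(
  deltas=[
    {"travel": [-0.5, 0.18, 0], "angular": [0, 0, 0], "gripper": -1},
    {"travel": [-0.9986, 0.3636, 0], "angular": [0, 0, 0], "gripper": -1},
  ],
)

```text
clock: 1.88
tool_pos: [0.3928, 0.3239, 0.2316]
orientation: [180.0, -0.0, 104.6]
wrist_force: [0.9, 0.2, 0.5]
gripper_width: -0.0001
grasp_force: 0.0
```

>>> jog_arm(
  deltas=[
    {"travel": [-0.5, 0.18, 0.25], "angular": [0, 0, 0], "gripper": -1},
    {"travel": [-0.9986, 0.3636, 0.5], "angular": [0, 0, 0], "gripper": -1},
  ],
)

```text
clock: 2.12
tool_pos: [0.4535, 0.2362, 0.1815]
orientation: [179.9, -0.0, 104.6]
wrist_force: [0.4, 0.5, -0.1]
gripper_width: -0.0002
grasp_force: 0.0
```

>>> jog_arm(
  deltas=[
    {"travel": [-0.5, 0.18, 0.3], "angular": [0, 0, 0], "gripper": -1},
    {"travel": [-0.9986, 0.3636, 0.61], "angular": [0, 0, 0], "gripper": -1},
    {"travel": [-0.9986, 0.3636, 0.61], "angular": [0, 0, 0], "gripper": -1},
    {"travel": [-0.9986, 0.3636, 0.61], "angular": [0, 0, 0], "gripper": -1},
  ],
)

```text
clock: 2.62
tool_pos: [0.512, 0.1498, 0.1204]
orientation: [-180.0, -0.0, 104.4]
wrist_force: [-0.1, 0.1, 0.5]
gripper_width: -0.0002
grasp_force: 0.0
```

>>> jog_arm(
  deltas=[
    {"travel": [0, 0, 0.2], "angular": [0, 0, 0], "gripper": -1},
    {"travel": [0, 0, 0.34], "angular": [0, 0, 0], "gripper": -1},
    {"travel": [0, 0, 0.38], "angular": [0, 0, 0], "gripper": -1},
    {"travel": [0, 0, 0.4], "angular": [0, 0, 0], "gripper": -1},
    {"travel": [0, 0, 0.4], "angular": [0, 0, 0], "gripper": -1},
  ],
)

```text
clock: 3.25
tool_pos: [0.5124, 0.1499, 0.0807]
orientation: [180.0, 0.0, 104.4]
wrist_force: [0.0, -0.1, -0.5]
gripper_width: 0.0001
grasp_force: 0.0
```

Run:
```python
from h import *
s=read_camera("side"); t=read_camera("top")
a=cv2.resize(s["img"][150:300,300:450],(400,400),interpolation=2); b=cv2.resize(t["img"][140:240,240:340],(400,400),interpolation=2)
cv2.imwrite("pics/c1.png",np.hstack([a,b])[:,:,::-1])
print(state()["wrist_force"])
```

```text
[-0.33762946 -0.33371624  0.23850859]
```

View pics/c1.png

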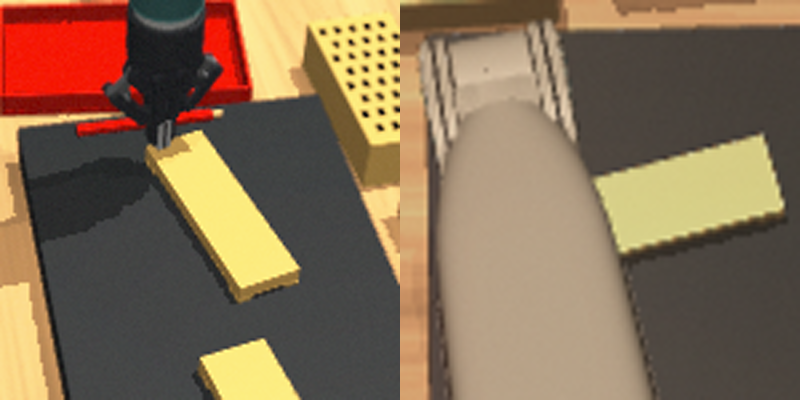

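The side crop shows the closed finger tip just above the +x/+y corner of slip A, near (160,140). I'll descend slowly from here.

>>> jog_arm(
  deltas=[
    {"travel": [0, 0, 0.012], "angular": [0, 0, 0], "gripper": -1},
    {"travel": [0, 0, 0.024], "angular": [0, 0, 0], "gripper": -1},
    {"travel": [0, 0, 0.034], "angular": [0, 0, 0], "gripper": -1},
    {"travel": [0, 0, 0.041], "angular": [0, 0, 0], "gripper": -1},
    {"travel": [0, 0, 0.045], "angular": [0, 0, 0], "gripper": -1},
  ],
)

```text
clock: 3.98
tool_pos: [0.5121, 0.1496, 0.0757]
orientation: [-180.0, -0.0, 104.4]
wrist_force: [0.4, 0.3, 0.4]
gripper_width: 0.0001
grasp_force: 0.0
```

>>> jog_arm(
  deltas=[
    {"travel": [0, 0, 0.01], "angular": [0, 0, 0], "gripper": -1},
    {"travel": [0, 0, 0.019], "angular": [0, 0, 0], "gripper": -1},
    {"travel": [0, 0, 0.025], "angular": [0, 0, 0], "gripper": -1},
    {"travel": [0, 0, 0.03], "angular": [0, 0, 0], "gripper": -1},
  ],
)

```text
clock: 4.47
tool_pos: [0.5121, 0.1496, 0.0728]
orientation: [-180.0, -0.0, 104.4]
wrist_force: [-0.5, 0.1, 0.4]
gripper_width: -0.0001
grasp_force: 0.0
```

>>> jog_arm(
  deltas=[
    {"travel": [0, 0, 0.005], "angular": [0, 0, 0], "gripper": -1},
    {"travel": [0, 0, 0.01], "angular": [0, 0, 0], "gripper": -1},
  ],
)

```text
clock: 4.72
tool_pos: [0.5122, 0.1496, 0.0721]
orientation: [180.0, 0.0, 104.4]
wrist_force: [-1.0, 0.1, 4.2]
gripper_width: -0.0003
grasp_force: 2.1
```

>>> jog_arm(
  deltas=[
    {"travel": [0, 0, 0.002], "angular": [0, 0, 0], "gripper": -1},
    {"travel": [0, 0, 0.002], "angular": [0, 0, 0], "gripper": -1},
  ],
)

```text
clock: 4.97
tool_pos: [0.5122, 0.1496, 0.0721]
orientation: [180.0, 0.0, 104.4]
wrist_force: [-1.5, -0.6, 6.4]
gripper_width: -0.0
grasp_force: 2.6
```

Run:
```python
from plan import *
for S in (A,B):
    print([ (loc(S,a*.0955,b*.0225).round(4)) for a,b in((1,1),(1,-1),(-1,-1),(-1,1))])
a=loc(A,-.0955,.0225);b=loc(B,.0955,.0225)
print(leg((*a,.09,A[2]),(*b,.09,B[2])))
```

```text
[array([0.5123, 0.1496]), array([0.5558, 0.1608]), array([ 0.6033, -0.0242]), array([ 0.5598, -0.0354])]
[array([ 0.5073, -0.1338]), array([ 0.5515, -0.1252]), array([ 0.5883, -0.3126]), array([ 0.5441, -0.3212])]
(array([-0.8229, -0.7525, -0.    ]), 0.0183)
```

>>> jog_arm(
  deltas=[
    {"travel": [0, 0, -0.08], "angular": [0, 0, 0], "gripper": -1},
    {"travel": [0, 0.3, -0.08], "angular": [0, 0, 0], "gripper": -1},
    {"travel": [0, 0.45, -0.07], "angular": [0, 0, 0], "gripper": -1},
    {"travel": [0, 0.45, -0.05], "angular": [0, 0, 0], "gripper": -1},
    {"travel": [0, 0.45, -0.03], "angular": [0, 0, 0], "gripper": -1},
    {"travel": [0, 0.45, -0.017], "angular": [0, 0, 0], "gripper": -1},
    {"travel": [0, 0.45, -0.009], "angular": [0, 0, 0], "gripper": -1},
    {"travel": [0, 0.45, -0.005], "angular": [0, 0, 0], "gripper": -1},
    {"travel": [0, 0.45, -0.002], "angular": [0, 0, 0], "gripper": -1},
    {"travel": [0, 0.45, -0.002], "angular": [0, 0, 0], "gripper": -1},
    {"travel": [0, 0.45, -0.002], "angular": [0, 0, 0], "gripper": -1},
  ],
)

```text
clock: 6.35
tool_pos: [0.5554, 0.1608, 0.072]
orientation: [-180.0, -0.0, 104.4]
wrist_force: [-1.9, -0.2, 3.5]
gripper_width: -0.0001
grasp_force: 2.0
```

>>> jog_arm(
  deltas=[
    {"travel": [0, 0, 0.002], "angular": [0, 0, 0], "gripper": -1},
    {"travel": [0, 0, 0.003], "angular": [0, 0, 0], "gripper": -1},
    {"travel": [0, 0, 0.003], "angular": [0, 0, 0], "gripper": -1},
  ],
)

```text
clock: 6.72
tool_pos: [0.5555, 0.1608, 0.0721]
orientation: [-180.0, 0.0, 104.4]
wrist_force: [-3.4, -0.5, 7.1]
gripper_width: 0.0002
grasp_force: 3.1
```

>>> jog_arm(
  deltas=[
    {"travel": [0, 0, -0.08], "angular": [0, 0, 0], "gripper": -1},
    {"travel": [-0.45, 0, -0.1], "angular": [0, 0, 0], "gripper": -1},
    {"travel": [-0.95, 0, -0.1], "angular": [0, 0, 0], "gripper": -1},
  ],
)

```text
clock: 7.1
tool_pos: [0.5806, 0.0685, 0.0822]
orientation: [179.9, 0.0, 104.5]
wrist_force: [0.6, -0.0, -0.4]
gripper_width: 0.0002
grasp_force: 0.0
```

>>> jog_arm(
  deltas=[
    {"travel": [-0.5, 0, 0], "angular": [0, 0, 0], "gripper": -1},
    {"travel": [-0.96, 0, 0.02], "angular": [0, 0, 0], "gripper": -1},
    {"travel": [-0.96, 0, 0.06], "angular": [0, 0, 0], "gripper": -1},
    {"travel": [-0.96, 0, 0.075], "angular": [0, 0, 0], "gripper": -1},
    {"travel": [-0.96, 0, 0.085], "angular": [0, 0, 0], "gripper": -1},
    {"travel": [-0.96, 0, 0.09], "angular": [0, 0, 0], "gripper": -1},
    {"travel": [-0.96, 0, 0.094], "angular": [0, 0, 0], "gripper": -1},
    {"travel": [-0.96, 0, 0.097], "angular": [0, 0, 0], "gripper": -1},
    {"travel": [-0.96, 0, 0.099], "angular": [0, 0, 0], "gripper": -1},
    {"travel": [-0.96, 0, 0.099], "angular": [0, 0, 0], "gripper": -1},
    {"travel": [-0.96, 0, 0.099], "angular": [0, 0, 0], "gripper": -1},
  ],
)

```text
clock: 8.48
tool_pos: [0.6032, -0.0236, 0.0721]
orientation: [180.0, -0.1, 104.4]
wrist_force: [-2.2, 2.9, 5.0]
gripper_width: 0.0
grasp_force: 2.7
```

>>> jog_arm(
  deltas=[
    {"travel": [0, 0, -0.08], "angular": [0, 0, 0], "gripper": -1},
    {"travel": [0, -0.3, -0.08], "angular": [0, 0, 0], "gripper": -1},
    {"travel": [0, -0.45, -0.07], "angular": [0, 0, 0], "gripper": -1},
    {"travel": [0, -0.45, -0.05], "angular": [0, 0, 0], "gripper": -1},
    {"travel": [0, -0.45, -0.03], "angular": [0, 0, 0], "gripper": -1},
    {"travel": [0, -0.45, -0.017], "angular": [0, 0, 0], "gripper": -1},
    {"travel": [0, -0.45, -0.009], "angular": [0, 0, 0], "gripper": -1},
    {"travel": [0, -0.45, -0.005], "angular": [0, 0, 0], "gripper": -1},
    {"travel": [0, -0.45, -0.002], "angular": [0, 0, 0], "gripper": -1},
    {"travel": [0, -0.45, 0], "angular": [0, 0, 0], "gripper": -1},
    {"travel": [0, -0.45, 0], "angular": [0, 0, 0], "gripper": -1},
  ],
)

```text
clock: 9.85
tool_pos: [0.56, -0.0353, 0.0721]
orientation: [180.0, 0.0, 104.4]
wrist_force: [-0.7, 0.8, 3.5]
gripper_width: -0.0
grasp_force: 1.9
```

>>> jog_arm(
  deltas=[
    {"travel": [0, 0, 0.002], "angular": [0, 0, 0], "gripper": -1},
    {"travel": [0, 0, 0.003], "angular": [0, 0, 0], "gripper": -1},
    {"travel": [0, 0, 0.003], "angular": [0, 0, 0], "gripper": -1},
  ],
)

```text
clock: 10.22
tool_pos: [0.56, -0.0353, 0.072]
orientation: [180.0, 0.0, 104.4]
wrist_force: [-0.9, 1.6, 5.9]
gripper_width: -0.0003
grasp_force: 3.0
```

>>> jog_arm(
  deltas=[
    {"travel": [0, 0, -0.1], "angular": [0, 0, 0], "gripper": -1},
    {"travel": [-0.3, -0.3, -0.15], "angular": [0, 0, 0.01], "gripper": -1},
    {"travel": [-0.6, -0.6, -0.15], "angular": [0, 0, 0.0183], "gripper": -1},
    {"travel": [-0.8229, -0.7525, -0.12], "angular": [0, 0, 0.0183], "gripper": -1},
    {"travel": [-0.8229, -0.7525, -0.07], "angular": [0, 0, 0.0183], "gripper": -1},
    {"travel": [-0.8229, -0.7525, -0.04], "angular": [0, 0, 0.0183], "gripper": -1},
    {"travel": [-0.8229, -0.7525, -0.025], "angular": [0, 0, 0.0183], "gripper": -1},
    {"travel": [-0.8229, -0.7525, -0.015], "angular": [0, 0, 0.0183], "gripper": -1},
    {"travel": [-0.8229, -0.7525, -0.01], "angular": [0, 0, 0.0183], "gripper": -1},
    {"travel": [-0.8229, -0.7525, -0.006], "angular": [0, 0, 0.0183], "gripper": -1},
    {"travel": [-0.8229, -0.7525, -0.003], "angular": [0, 0, 0.0183], "gripper": -1},
    {"travel": [-0.8229, -0.7525, -0.003], "angular": [0, 0, 0.0183], "gripper": -1},
  ],
)

```text
clock: 11.72
tool_pos: [0.5074, -0.1336, 0.072]
orientation: [180.0, -0.0, 101.1]
wrist_force: [-1.1, 0.5, 4.3]
gripper_width: -0.0
grasp_force: 2.2
```

>>> jog_arm(
  deltas=[
    {"travel": [0, 0, 0.002], "angular": [0, 0, 0], "gripper": -1},
    {"travel": [0, 0, 0.003], "angular": [0, 0, 0], "gripper": -1},
  ],
)

```text
clock: 11.98
tool_pos: [0.5074, -0.1336, 0.072]
orientation: [180.0, -0.0, 101.1]
wrist_force: [-1.9, 2.5, 7.1]
gripper_width: -0.0001
grasp_force: 3.6
```

>>> jog_arm(
  deltas=[
    {"travel": [0, 0, -0.08], "angular": [0, 0, 0], "gripper": -1},
    {"travel": [0, 0.3, -0.08], "angular": [0, 0, 0], "gripper": -1},
    {"travel": [0, 0.45, -0.07], "angular": [0, 0, 0], "gripper": -1},
    {"travel": [0, 0.45, -0.05], "angular": [0, 0, 0], "gripper": -1},
    {"travel": [0, 0.45, -0.03], "angular": [0, 0, 0], "gripper": -1},
    {"travel": [0, 0.45, -0.017], "angular": [0, 0, 0], "gripper": -1},
    {"travel": [0, 0.45, -0.01], "angular": [0, 0, 0], "gripper": -1},
    {"travel": [0, 0.45, -0.006], "angular": [0, 0, 0], "gripper": -1},
    {"travel": [0, 0.45, -0.003], "angular": [0, 0, 0], "gripper": -1},
    {"travel": [0, 0.45, 0], "angular": [0, 0, 0], "gripper": -1},
    {"travel": [0, 0.45, 0], "angular": [0, 0, 0], "gripper": -1},
  ],
)

```text
clock: 13.35
tool_pos: [0.5509, -0.1251, 0.0721]
orientation: [-179.9, 0.0, 101.1]
wrist_force: [-4.0, 1.5, 6.8]
gripper_width: 0.0001
grasp_force: 3.3
```

>>> jog_arm(
  deltas=[
    {"travel": [0, 0, -0.08], "angular": [0, 0, 0], "gripper": -1},
    {"travel": [-0.45, 0, -0.1], "angular": [0, 0, 0], "gripper": -1},
    {"travel": [-0.95, 0, -0.1], "angular": [0, 0, 0], "gripper": -1},
  ],
)

```text
clock: 13.72
tool_pos: [0.5708, -0.219, 0.0821]
orientation: [179.9, 0.1, 101.2]
wrist_force: [-0.1, 0.4, -0.3]
gripper_width: 0.0003
grasp_force: 0.0
```

>>> jog_arm(
  deltas=[
    {"travel": [-0.5, 0, 0], "angular": [0, 0, 0], "gripper": -1},
    {"travel": [-0.96, 0, 0.02], "angular": [0, 0, 0], "gripper": -1},
    {"travel": [-0.96, 0, 0.06], "angular": [0, 0, 0], "gripper": -1},
    {"travel": [-0.96, 0, 0.075], "angular": [0, 0, 0], "gripper": -1},
    {"travel": [-0.96, 0, 0.085], "angular": [0, 0, 0], "gripper": -1},
    {"travel": [-0.96, 0, 0.09], "angular": [0, 0, 0], "gripper": -1},
    {"travel": [-0.96, 0, 0.094], "angular": [0, 0, 0], "gripper": -1},
    {"travel": [-0.96, 0, 0.097], "angular": [0, 0, 0], "gripper": -1},
    {"travel": [-0.96, 0, 0.097], "angular": [0, 0, 0], "gripper": -1},
  ],
)

```text
clock: 14.85
tool_pos: [0.5884, -0.3124, 0.0718]
orientation: [180.0, -0.0, 101.1]
wrist_force: [0.6, 1.0, 0.5]
gripper_width: -0.0002
grasp_force: 0.4
```

>>> jog_arm(
  deltas=[
    {"travel": [0, 0, 0.003], "angular": [0, 0, 0], "gripper": -1},
    {"travel": [0, 0, 0.006], "angular": [0, 0, 0], "gripper": -1},
    {"travel": [0, 0, 0.01], "angular": [0, 0, 0], "gripper": -1},
  ],
)

```text
clock: 15.22
tool_pos: [0.5886, -0.3127, 0.0709]
orientation: [180.0, 0.0, 101.1]
wrist_force: [0.6, 1.4, 1.9]
gripper_width: 0.0001
grasp_force: 0.8
```

The tip sinks at under 2 N, so this is the rocking corner. I'll keep going slowly until it bears.

>>> jog_arm(
  deltas=[
    {"travel": [0, 0, 0.002], "angular": [0, 0, 0], "gripper": -1},
    {"travel": [0, 0, 0.004], "angular": [0, 0, 0], "gripper": -1},
    {"travel": [0, 0, 0.006], "angular": [0, 0, 0], "gripper": -1},
    {"travel": [0, 0, 0.006], "angular": [0, 0, 0], "gripper": -1},
  ],
)

```text
clock: 15.72
tool_pos: [0.5885, -0.3128, 0.0702]
orientation: [180.0, 0.0, 101.1]
wrist_force: [2.3, 0.5, 2.0]
gripper_width: -0.0004
grasp_force: 1.0
```

>>> jog_arm(
  deltas=[
    {"travel": [0, 0, 0.002], "angular": [0, 0, 0], "gripper": -1},
    {"travel": [0, 0, 0.004], "angular": [0, 0, 0], "gripper": -1},
    {"travel": [0, 0, 0.004], "angular": [0, 0, 0], "gripper": -1},
  ],
)

```text
clock: 16.1
tool_pos: [0.5885, -0.3128, 0.0699]
orientation: [180.0, 0.0, 101.1]
wrist_force: [0.7, -0.7, 2.4]
gripper_width: -0.0
grasp_force: 1.5
```

>>> jog_arm(
  deltas=[
    {"travel": [0, 0, 0.002], "angular": [0, 0, 0], "gripper": -1},
    {"travel": [0, 0, 0.004], "angular": [0, 0, 0], "gripper": -1},
    {"travel": [0, 0, 0.004], "angular": [0, 0, 0], "gripper": -1},
    {"travel": [0, 0, 0.004], "angular": [0, 0, 0], "gripper": -1},
  ],
)

```text
clock: 16.6
tool_pos: [0.5885, -0.3128, 0.0698]
orientation: [180.0, 0.0, 101.1]
wrist_force: [1.3, -1.4, 5.8]
gripper_width: -0.0
grasp_force: 2.6
```

>>> jog_arm(
  deltas=[
    {"travel": [0, 0, 0], "angular": [0, 0, 0], "gripper": -1},
    {"travel": [0, 0, 0], "angular": [0, 0, 0], "gripper": -1},
    {"travel": [0, 0, 0], "angular": [0, 0, 0], "gripper": -1},
    {"travel": [0, 0, 0], "angular": [0, 0, 0], "gripper": -1},
  ],
)

```text
clock: 17.1
tool_pos: [0.5885, -0.3128, 0.0698]
orientation: [180.0, 0.0, 101.1]
wrist_force: [0.6, -0.2, 4.5]
gripper_width: -0.0003
grasp_force: 2.6
```

>>> jog_arm(
  deltas=[
    {"travel": [0, 0, -0.005], "angular": [0, 0, 0], "gripper": -1},
    {"travel": [0, 0, -0.012], "angular": [0, 0, 0], "gripper": -1},
    {"travel": [0, 0, -0.02], "angular": [0, 0, 0], "gripper": -1},
    {"travel": [0, 0, -0.03], "angular": [0, 0, 0], "gripper": -1},
    {"travel": [0, 0, -0.3], "angular": [0, 0, 0], "gripper": -1},
    {"travel": [0, 0, -0.706], "angular": [0, 0, 0], "gripper": 1},
    {"travel": [0.5, -0.12, -0.706], "angular": [0, 0, 0], "gripper": 1},
    {"travel": [0.955, -0.225, -0.706], "angular": [0, 0, 0], "gripper": 1},
    {"travel": [0.955, -0.225, -0.706], "angular": [0, 0, 0], "gripper": 1},
    {"travel": [0.955, -0.225, -0.706], "angular": [0, 0, 0], "gripper": 1},
    {"travel": [0.955, -0.225, -0.706], "angular": [0, 0, 0], "gripper": 1},
  ],
)

```text
clock: 18.48
tool_pos: [0.5482, -0.2241, 0.1397]
orientation: [180.0, 0.0, 101.1]
wrist_force: [0.0, -0.3, -0.0]
gripper_width: 0.0852
grasp_force: 0.0
```

Run:
```python
from h import *
s=read_camera("side")
m,st=mask(s,"buff",(405,340)); print(st)
cv2.imwrite("pics/c2.png",cv2.resize(s["img"][200:400,300:500],(600,600),interpolation=2)[:,:,::-1])
```

```text
[ 374  282   67   81 2162]
```

View pics/c2.png

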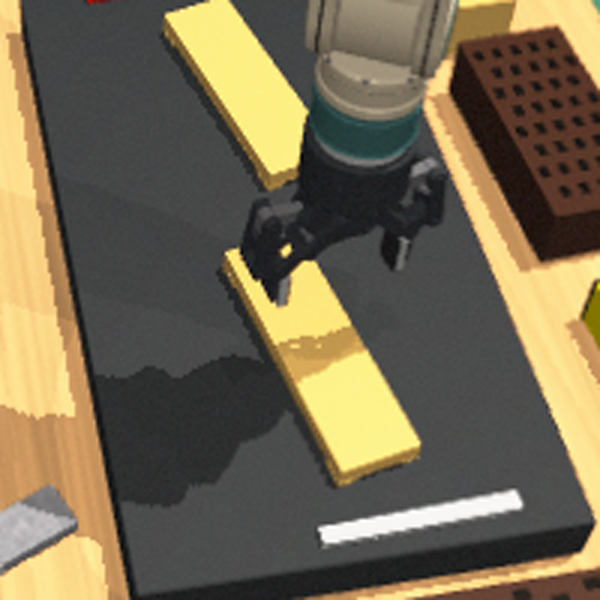

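The open gripper (about (350,200) in the crop) is over slip B's centre and straddles its width. The straightedge at (420,515) is clear.

>>> jog_arm(
  deltas=[
    {"travel": [0, 0, 0.4], "angular": [0, 0, 0], "gripper": 1},
    {"travel": [0, 0, 0.7], "angular": [0, 0, 0], "gripper": 1},
    {"travel": [0, 0, 0.76], "angular": [0, 0, 0], "gripper": 1},
    {"travel": [0, 0, 0.79], "angular": [0, 0, 0], "gripper": 1},
    {"travel": [0, 0, 0.81], "angular": [0, 0, 0], "gripper": 1},
    {"travel": [0, 0, 0.83], "angular": [0, 0, 0], "gripper": 1},
  ],
)

```text
clock: 19.27
tool_pos: [0.5487, -0.2237, 0.058]
orientation: [179.9, 0.1, 101.1]
wrist_force: [-0.6, -0.7, -1.0]
gripper_width: 0.0854
grasp_force: 0.0
```

>>> jog_arm(
  deltas=[
    {"travel": [0, 0, 0.015], "angular": [0, 0, 0], "gripper": 1},
    {"travel": [0, 0, 0.03], "angular": [0, 0, 0], "gripper": 1},
    {"travel": [0, 0, 0.04], "angular": [0, 0, 0], "gripper": 1},
  ],
)

```text
clock: 19.65
tool_pos: [0.5477, -0.2232, 0.0528]
orientation: [180.0, 0.0, 101.1]
wrist_force: [0.2, -0.5, -0.5]
gripper_width: 0.0855
grasp_force: 0.0
```

>>> jog_arm(
  deltas=[
    {"travel": [0, 0, 0.02], "angular": [0, 0, 0], "gripper": 1},
    {"travel": [0, 0, 0.04], "angular": [0, 0, 0], "gripper": 1},
    {"travel": [0, 0, 0.055], "angular": [0, 0, 0], "gripper": 1},
    {"travel": [0, 0, 0.07], "angular": [0, 0, 0], "gripper": 0.9},
    {"travel": [0, 0, 0.07], "angular": [0, 0, 0], "gripper": 0.8},
    {"travel": [0, 0, 0.07], "angular": [0, 0, 0], "gripper": 0.72},
    {"travel": [0, 0, 0.07], "angular": [0, 0, 0], "gripper": 0.65},
    {"travel": [0, 0, 0.07], "angular": [0, 0, 0], "gripper": 0.6},
  ],
  squeeze=22,
)

```text
clock: 20.65
tool_pos: [0.5474, -0.2233, 0.0458]
orientation: [-180.0, 0.0, 101.1]
wrist_force: [-1.0, 0.0, 0.2]
gripper_width: 0.0683
grasp_force: 0.5
```

>>> jog_arm(
  deltas=[
    {"travel": [0, 0, 0], "angular": [0, 0, 0], "gripper": 0.56},
    {"travel": [0, 0, 0], "angular": [0, 0, 0], "gripper": 0.53},
    {"travel": [0, 0, 0], "angular": [0, 0, 0], "gripper": 0.5},
    {"travel": [0, 0, 0], "angular": [0, 0, 0], "gripper": 0.45},
    {"travel": [0, 0, 0], "angular": [0, 0, 0], "gripper": 0.4},
    {"travel": [0, 0, 0], "angular": [0, 0, 0], "gripper": 0.4},
  ],
)

```text
clock: 21.4
tool_pos: [0.547, -0.2232, 0.0459]
orientation: [-179.9, -0.0, 101.1]
wrist_force: [-6.0, -1.5, 5.3]
gripper_width: 0.0646
grasp_force: 25.4
```

>>> jog_arm(
  deltas=[
    {"travel": [0, 0, -0.01], "angular": [0, 0, 0], "gripper": 0.4},
    {"travel": [0, 0, -0.03], "angular": [0, 0, 0], "gripper": 0.4},
    {"travel": [0, 0, -0.06], "angular": [0, 0, 0], "gripper": 0.4},
    {"travel": [0, 0, -0.1], "angular": [0, 0, 0], "gripper": 0.4},
    {"travel": [0, 0, -0.1], "angular": [0, 0, 0], "gripper": 0.4},
  ],
)

```text
clock: 22.02
tool_pos: [0.5483, -0.2234, 0.0563]
orientation: [179.9, 0.0, 101.1]
wrist_force: [-0.1, 0.1, -4.5]
gripper_width: 0.0645
grasp_force: 25.7
```

Run:
```python
from plan import *
from bench import state
print(state()["wrist_torque"],state()["wrist_force"])
p=(.5478,-.2232,.17,101.1)
print(leg(p,(*T[:2],.17,T[2])), leg((*p[:3],T[2]),(*T[:2],.17,T[2])))
```

```text
[ 0.00545716 -0.02643275 -0.03877576] [-0.10534004  0.14943679 -4.47768   ]
(array([5.9706, 0.8473, 0.    ]), -0.4006) (array([1.0288, 5.942 , 0.    ]), 0.0)
```

>>> jog_arm(
  deltas=[
    {"travel": [0, 0, -0.15], "angular": [0, 0, 0], "gripper": 0.4},
    {"travel": [0, 0, -0.45], "angular": [0, 0, 0], "gripper": 0.4},
    {"travel": [0, 0, -0.8], "angular": [0, 0, 0], "gripper": 0.4},
    {"travel": [0, 0, -1.0], "angular": [0, 0, 0], "gripper": 0.4},
  ],
)

```text
clock: 22.52
tool_pos: [0.549, -0.2238, 0.1592]
orientation: [179.8, 0.2, 101.1]
wrist_force: [0.4, -0.7, -5.4]
gripper_width: 0.0643
grasp_force: 27.0
```

>>> jog_arm(
  deltas=[
    {"travel": [0.15, 0.02, 0], "angular": [0, 0, 0], "gripper": 0.4},
    {"travel": [0.4, 0.06, 0], "angular": [0, 0, 0], "gripper": 0.4},
    {"travel": [0.7, 0.1, 0], "angular": [0, 0, 0], "gripper": 0.4},
    {"travel": [0.9951, 0.1412, 0], "angular": [0, 0, 0], "gripper": 0.4},
  ],
)

```text
clock: 23.02
tool_pos: [0.5408, -0.1205, 0.1545]
orientation: [-179.9, -0.1, 101.1]
wrist_force: [0.7, 0.8, -4.9]
gripper_width: 0.0642
grasp_force: 26.9
```

>>> jog_arm(
  deltas=[
    {"travel": [0.33, 0.047, 0], "angular": [0, 0, 0], "gripper": 0.4},
    {"travel": [0.66, 0.094, 0], "angular": [0, 0, 0], "gripper": 0.4},
    {"travel": [0.9951, 0.1412, 0], "angular": [0, 0, 0], "gripper": 0.4},
  ],
)

```text
clock: 23.4
tool_pos: [0.5353, -0.0202, 0.1546]
orientation: [-179.9, -0.1, 101.1]
wrist_force: [1.3, 1.0, -4.6]
gripper_width: 0.0646
grasp_force: 26.9
```

>>> jog_arm(
  deltas=[
    {"travel": [0.33, 0.047, 0], "angular": [0, 0, 0], "gripper": 0.4},
    {"travel": [0.66, 0.094, 0], "angular": [0, 0, 0], "gripper": 0.4},
    {"travel": [0.9951, 0.1412, 0], "angular": [0, 0, 0], "gripper": 0.4},
  ],
)

```text
clock: 23.78
tool_pos: [0.5298, 0.0798, 0.1546]
orientation: [-179.9, -0.1, 101.1]
wrist_force: [0.3, -0.7, -4.7]
gripper_width: 0.0645
grasp_force: 26.9
```

>>> jog_arm(
  deltas=[
    {"travel": [0.33, 0.047, 0], "angular": [0, 0, 0], "gripper": 0.4},
    {"travel": [0.66, 0.094, 0], "angular": [0, 0, 0], "gripper": 0.4},
    {"travel": [0.9951, 0.1412, 0], "angular": [0, 0, 0], "gripper": 0.4},
  ],
)

```text
clock: 24.15
tool_pos: [0.5243, 0.1799, 0.1545]
orientation: [-179.8, -0.0, 101.1]
wrist_force: [0.6, 0.3, -5.6]
gripper_width: 0.0641
grasp_force: 26.9
```

>>> jog_arm(
  deltas=[
    {"travel": [0.33, 0.047, 0], "angular": [0, 0, 0], "gripper": 0.4},
    {"travel": [0.66, 0.094, 0], "angular": [0, 0, 0], "gripper": 0.4},
    {"travel": [0.9951, 0.1412, 0], "angular": [0, 0, 0], "gripper": 0.4},
  ],
)

```text
clock: 24.52
tool_pos: [0.5189, 0.2799, 0.1544]
orientation: [-179.8, 0.0, 101.1]
wrist_force: [-0.8, 0.6, -5.2]
gripper_width: 0.0647
grasp_force: 26.9
```

>>> jog_arm(
  deltas=[
    {"travel": [0.3, 0.04, 0], "angular": [0, 0, -0.03], "gripper": 0.4},
    {"travel": [0.5, 0.07, 0], "angular": [0, 0, -0.07], "gripper": 0.4},
    {"travel": [0.7, 0.1, 0], "angular": [0, 0, -0.12], "gripper": 0.4},
    {"travel": [0.85, 0.12, 0], "angular": [0, 0, -0.17], "gripper": 0.4},
    {"travel": [0.9951, 0.1412, 0], "angular": [0, 0, -0.22], "gripper": 0.4},
    {"travel": [0.9951, 0.1412, 0], "angular": [0, 0, -0.27], "gripper": 0.4},
    {"travel": [0.9951, 0.1412, 0], "angular": [0, 0, -0.32], "gripper": 0.4},
    {"travel": [0.9951, 0.1412, 0], "angular": [0, 0, -0.36], "gripper": 0.4},
    {"travel": [0.9951, 0.1412, 0], "angular": [0, 0, -0.39], "gripper": 0.4},
    {"travel": [0.9951, 0.1412, 0], "angular": [0, 0, -0.4006], "gripper": 0.4},
    {"travel": [0.9951, 0.1412, 0], "angular": [0, 0, -0.4006], "gripper": 0.4},
  ],
)

```text
clock: 25.9
tool_pos: [0.5147, 0.379, 0.155]
orientation: [-180.0, -0.1, 173.2]
wrist_force: [0.2, 0.6, -4.7]
gripper_width: 0.0644
grasp_force: 26.9
```

Run:
```python
from h import *
s=read_camera("side"); t=read_camera("top")
a=cv2.resize(s["img"][80:230,260:460],(533,400),interpolation=2); b=cv2.resize(t["img"][145:275,140:227],(267,400),interpolation=2)
cv2.imwrite("pics/c3.png",np.hstack([a,b])[:,:,::-1]); st=state()
print(st["wrist_force"],st["joint_pos"].round(1))
```

```text
[-0.03403503  0.0828644  -3.45212986] [30.5 20.  -5.3 64.8  0.  37.4]
```

View pics/c3.png

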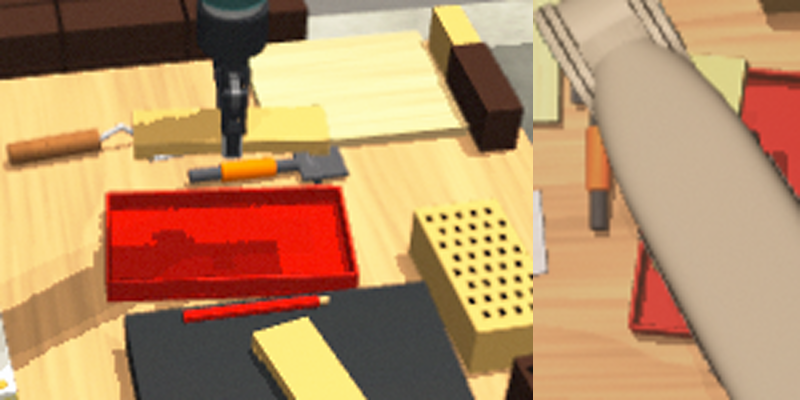

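The side crop shows the slip held level over the tray: it spans x 133–328 at row 130, its shadow falls inside the tray, and it lines up with the tray. Now I'll lower it.

>>> jog_arm(
  deltas=[
    {"travel": [0, 0, 0.2], "angular": [0, 0, 0], "gripper": 0.4},
    {"travel": [0, 0, 0.5], "angular": [0, 0, 0], "gripper": 0.4},
    {"travel": [0, 0, 0.8], "angular": [0, 0, 0], "gripper": 0.4},
    {"travel": [0, 0, 1.0], "angular": [0, 0, 0], "gripper": 0.4},
  ],
)

```text
clock: 26.5
tool_pos: [0.5149, 0.3785, 0.0541]
orientation: [-179.9, -0.1, 173.2]
wrist_force: [0.1, 0.5, -5.8]
gripper_width: 0.0646
grasp_force: 26.9
```

>>> jog_arm(
  deltas=[
    {"travel": [0, 0, 0.15], "angular": [0, 0, 0], "gripper": 0.4},
    {"travel": [0, 0, 0.28], "angular": [0, 0, 0], "gripper": 0.4},
    {"travel": [0, 0, 0.38], "angular": [0, 0, 0], "gripper": 0.4},
    {"travel": [0, 0, 0.44], "angular": [0, 0, 0], "gripper": 0.4},
    {"travel": [0, 0, 0.48], "angular": [0, 0, 0], "gripper": 0.4},
    {"travel": [0, 0, 0.5], "angular": [0, 0, 0], "gripper": 0.4},
    {"travel": [0, 0, 0.51], "angular": [0, 0, 0], "gripper": 0.4},
    {"travel": [0, 0, 0.52], "angular": [0, 0, 0], "gripper": 0.4},
    {"travel": [0, 0, 0.525], "angular": [0, 0, 0], "gripper": 0.4},
  ],
)

```text
clock: 27.62
tool_pos: [0.5159, 0.3791, 0.0035]
orientation: [180.0, 0.0, 173.2]
wrist_force: [0.2, 0.1, -4.8]
gripper_width: 0.0646
grasp_force: 26.9
```

>>> jog_arm(
  deltas=[
    {"travel": [0, 0, 0.005], "angular": [0, 0, 0], "gripper": 0.4},
    {"travel": [0, 0, 0.01], "angular": [0, 0, 0], "gripper": 0.4},
    {"travel": [0, 0, 0.015], "angular": [0, 0, 0], "gripper": 0.4},
    {"travel": [0, 0, 0.018], "angular": [0, 0, 0], "gripper": 0.4},
    {"travel": [0, 0, 0.018], "angular": [0, 0, 0], "gripper": 0.4},
  ],
)

```text
clock: 28.25
tool_pos: [0.5158, 0.379, 0.0015]
orientation: [-180.0, -0.0, 173.2]
wrist_force: [0.6, 0.1, -5.9]
gripper_width: 0.0644
grasp_force: 26.9
```

>>> jog_arm(
  deltas=[
    {"travel": [0, 0, 0.004], "angular": [0, 0, 0], "gripper": 0.4},
    {"travel": [0, 0, 0.007], "angular": [0, 0, 0], "gripper": 0.4},
    {"travel": [0, 0, 0.007], "angular": [0, 0, 0], "gripper": 0.4},
  ],
)

```text
clock: 28.62
tool_pos: [0.5158, 0.379, 0.001]
orientation: [-180.0, 0.0, 173.2]
wrist_force: [0.2, -0.4, -3.1]
gripper_width: 0.0648
grasp_force: 27.0
```

>>> jog_arm(
  deltas=[
    {"travel": [0, 0, 0.002], "angular": [0, 0, 0], "gripper": 0.4},
    {"travel": [0, 0, 0.004], "angular": [0, 0, 0], "gripper": 0.4},
    {"travel": [0, 0, 0.004], "angular": [0, 0, 0], "gripper": 0.4},
  ],
)

```text
clock: 29.0
tool_pos: [0.5158, 0.3791, 0.0009]
orientation: [-180.0, 0.0, 173.2]
wrist_force: [-2.3, -1.0, 1.0]
gripper_width: 0.0642
grasp_force: 27.7
```

>>> jog_arm(
  deltas=[
    {"travel": [0, 0, 0], "angular": [0, 0, 0], "gripper": 0.52},
    {"travel": [0, 0, 0], "angular": [0, 0, 0], "gripper": 0.56},
    {"travel": [0, 0, 0], "angular": [0, 0, 0], "gripper": 0.65},
    {"travel": [0, 0, 0], "angular": [0, 0, 0], "gripper": 0.8},
    {"travel": [0, 0, 0], "angular": [0, 0, 0], "gripper": 1},
    {"travel": [0, 0, 0], "angular": [0, 0, 0], "gripper": 1},
    {"travel": [0, 0, 0], "angular": [0, 0, 0], "gripper": 1},
  ],
)

```text
clock: 29.88
tool_pos: [0.5158, 0.379, 0.0004]
orientation: [180.0, -0.0, 173.2]
wrist_force: [0.4, 0.0, -0.2]
gripper_width: 0.0853
grasp_force: 0.0
```

>>> jog_arm(
  deltas=[
    {"travel": [0, 0, -0.05], "angular": [0, 0, 0], "gripper": 1},
    {"travel": [0, 0, -0.15], "angular": [0, 0, 0], "gripper": 1},
    {"travel": [0, 0, -0.35], "angular": [0, 0, 0], "gripper": 1},
    {"travel": [0, 0, -0.7], "angular": [0, 0, 0], "gripper": 1},
    {"travel": [0, 0, -1.0], "angular": [0, 0, 0], "gripper": 1},
  ],
)

```text
clock: 30.5
tool_pos: [0.5165, 0.3794, 0.1034]
orientation: [179.9, 0.1, 173.2]
wrist_force: [0.7, 0.6, -0.3]
gripper_width: 0.0853
grasp_force: 0.0
```

>>> jog_arm(
  deltas=[
    {"travel": [0, 0, -0.4], "angular": [0, 0, 0], "gripper": 1},
    {"travel": [0, 0, -0.9], "angular": [0, 0, 0], "gripper": 1},
    {"travel": [0, 0, -0.9], "angular": [0, 0, 0], "gripper": 1},
    {"travel": [0, 0, -0.9], "angular": [0, 0, 0], "gripper": 1},
  ],
)

```text
clock: 31.0
tool_pos: [0.5159, 0.3791, 0.1917]
orientation: [179.9, 0.1, 173.2]
wrist_force: [-0.1, -0.1, -0.3]
gripper_width: 0.0849
grasp_force: 0.0
```

Run:
```python
from h import *
s=read_camera("side"); cv2.imwrite("pics/c4.png",s["img"][:,:,::-1]); print(state()["wrist_force"])
m,st=mask(s,"buff",(382,231)); p,f=fit([s],[m],[.558,.062,1.82],.215,.065,.052,.074); print(p,np.degrees(p[2]),f)
```

```text
[ 0.05008142 -0.22122935 -0.00290316]
[0.55638921 0.06307559 1.81047816] 103.73275745110288 0.07701296743063933
```

View pics/c4.png

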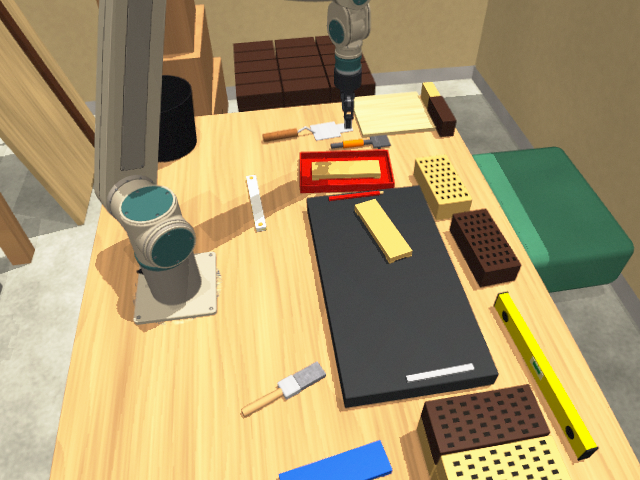

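The rejected slip lies flat in the tray at (346,169). The sound slip is unmoved at (382,231), and everything else is where it was.

```bash
python3 -c "from bench import hand_in; print(hand_in())"
```

```text
the job is handed in; nothing more can be done
None
```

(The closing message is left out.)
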